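# Tighten the trolley's hold-down nut between its gussets

### The arm

A 6-joint arm with a two-finger parallel gripper is mounted at the origin on the work surface. World frame = base frame: x ahead of the robot, y to its left, z up, the work surface at z = 0. Lengths are in m, angles in degrees, forces in N, time in s.
With the tool pointing down it reaches from about 0.25 to 0.725 m from the base axis. Payload 9.7 kg.
Tool frame: the origin (TCP) lies on the centre line of the jaws, within the pads' length; the fingertips stand 19 mm ahead of it and the grasp point (between the pads) is the TCP (bot.tcp_to_tips is the z of the fingertips in the tool frame, in m); z points along the fingers, y is the line along which they close (so a half turn about z gives the same grasp; the last joint's range is limited). The gripper opens to 85 mm and grips with 20 to 120 N. Pads are 22 mm wide; open, the fingers measure 114 mm over their backs; the gripper's body (76 mm by 85 mm) begins 54 mm behind the grasp point. The pads swing forward as they close: fully open they stand 13 mm farther back than shut.
Start: joints at [64.458, 4.979, 10.078, 95.1, 0, 90], TCP at [0.237, 0.496, 0.25] pointing down, gripper open.
Joint ranges: [-179.16, 179.16], [-48.56, 103.87], [-65.8, 70.77], [-126.05, 130.52], [-82.76, 87.17], [-180, 180]. Speed limits (degrees/s): [127.2, 127.2, 147.25, 180, 180, 180].

### API

Orientations are given as [roll, pitch, yaw] about the fixed x, y, z axes, in that order (R = Rz(yaw) Ry(pitch) Rx(roll)).
In Python, from workcell import bot gives the robot as it stands. The module is installed in compiled form; this text tells all that it offers.
- The arm moves only by the tool play_rows, never from a script. Its argument "increments" is a list of rows, each an object with "slide": the shift along the tool's x, y, z in mm, a list of three; "angular": the turn, a rotation vector about the tool's x, y, z in degrees, a list of three; "claw": the opening, from -1 (shut) to 1 (fully open). In form: [{"slide": [x, y, z], "angular": [rx, ry, rz], "claw": claw}, ...]. A call has 1 to 8 rows; each row shifts and turns the commanded pose from where the row before left it, along the tool's axes as they then stand; what a row does not reach is not made up. A row lasts 1/10 s, in which the tool goes at most 50 mm and 8.59 degrees, less where a joint would pass 70% of its speed; a pose out of reach is approached as far as the arm can. A call is refused whole if a number of a shift passes 50 or a number of a turn 8.59, either way. A call with a gripper value outside its range is refused whole. The fingers move at their own pace and stop on an object; "squeeze" is the grip in N (left out, the last holds). Time passes only in rows, so rows that do not move let the fingers close. It gives the time, the measured TCP pose, the force, the opening and the grip force at its end, in the units of the state.
- bot.get_obs(): the state, without advancing time (a new reading comes with each control period).
- bot.camera(name): name is "scene" or "top"; returns the picture (400x640x3 uint8, red, green, blue); there is no depth.
- bot.camera_info(name): a dict with "fovy" (degrees; the focal length in pixels is half the picture's height over the tangent of half this angle, whatever the lens; pixels are square), "cx", "cy" (the principal point, pixels), "k1" (the pictures are not rectified: a ray, as slopes to the right and down, at radius r is drawn at 1 + k1 r^2 times it, then the intrinsics apply), "R" (3x3) and "t" (3): a world point X has camera coordinates R X + t. Camera axes: x right, y down, z forward; pixel columns grow to the right and rows downward; lengths in m; the calibration is good to about 2 mm. A picture is of the moment at which its call begins. camera_info takes no time and is no camera call.
- bot.job_done(): hands the job in; it is judged then, once.
The state is a dict: "time": time; "q": joint angles; "qd": joint speeds; "joint_efforts": joint torques, N m; "ee_pos": TCP position; "tcp_rot": TCP orientation; "wrist_force": force on the tool from outside, world axes, zero at the start; "torque": the same for the moment, N m; "opening": finger opening in m; "grasp_force": force on a finger pad.
Only numpy, scipy, OpenCV 4.12 (cv2) and the standard library are available. Lean on these libraries where they do the work, as an engineer would, in place of code of your own. Each camera call takes 0.05 s, during which the arm holds its last target. There are 200 camera calls.

### The job

The big hexagon nut in the bracket on the trolley's deck has worked loose. Tighten it clockwise with the ring spanner, in short strokes between the two gusset plates (lift it off and reseat it for each stroke; touch the plates only gently and never turn the nut with the fingers), until it stops and is pulled up firm, to a torque of about 2 N m on the nut and never more than 3. Then lay the spanner flat on the deck, clear of the bracket, and leave the pot, cup, scoop and spoon where they are.

Things in the scene. Friction and masses are not known exactly. Their poses are not given: they have to be found in the camera images.
- wrench_grip (a point): Steel ring spanner, about 0.3 kg, lying flat on the deck. This point is the middle of where its handle is gripped, half-way up (13 mm above the underside). The handle is a straight flat bar on edge, 12 mm wide (y), 26 mm high (z), reaching from 70 mm behind this point (-x) to the ring ahead (+x). Axes: x from handle to ring, z up.
- wrench_ring (a point): Centre of the spanner's ring, 120 mm ahead (+x) of the grip point and 11 mm above the spanner's underside; same axes. The ring is 22 mm high, about 57 mm across its corners, with a through hexagon hole 37.6 mm across flats; the flats face along the spanner's x axis and every 60 degrees from it.
- nut_mid (a point): Point on the axis of the steel hexagon nut, 30 mm above the deck; z up, x square to one of its flats, so the spanner fits when its x axis is at a multiple of 60 degrees from this one (about 5 degrees of play either way). 36 mm across flats; the hexagon ends 35 mm above the deck, then a centring cone narrows from 36 to 26 mm diameter at 41 mm, with a stud end to 45 mm.
- seat (a point): Centre of the top of the round 60 mm seat under the nut, on the nut's axis, 20 mm above the deck; axes as the bracket's. A spanner fully on rests with its underside here; lift its underside to 47 mm above the deck to clear the stud.
- nut (a joint): Turn of the nut on its stud in rad, growing clockwise seen from above (tightening). It runs with a steady friction of 0.4 N m and stops hard at 2.1; it stays where it is left. Starts between 0.35 and 0.8.
- stem (a joint): Wind-up of the rubber-bushed stud and seat that carry the nut, rad, clockwise positive, 0 at rest: a spring of 25 N m per rad, so it shows the torque on the nut (0.016 while the nut runs, 0.08 at 2 N m) and springs back when let go. Torque on the nut is the side force at the grip times its 120 mm arm plus any twist that the fingers put into the handle.
- bracket: Fixed steel bracket. Origin on the deck under the nut's axis; its -x axis points out of the open mouth, where the spanner's handle must stick out. Foot plate 150 x 150 x 6 mm.
- walls: The bracket's upright plates, 60 mm high; origin and axes as the bracket's. Two gussets, 6 mm thick, run radially 46 to 86 mm from the nut's axis either side of the mouth: a seated spanner's handle touches them when its x axis is 40 degrees either way from the bracket's x. A back plate stands 57 mm behind the axis (+x), then a 120 mm high post.
- pot: Lidded enamel pot, 176 mm diameter, 153 mm high with its knob, bystander. Origin under its centre.
- cup: White ceramic cup, 80 mm diameter, 85 mm high, bystander. Origin under its centre.
- scoop: Plastic scoop, 100 x 75 x 40 mm with a 100 mm handle to its -x, bystander. Origin under its bowl.
- spoon: Wooden spoon 260 mm long lying on the deck beyond the bracket, bystander. Origin under its middle.

How it is judged:
By the outcome, as a careful person would: the job done as asked, in the order asked, and still so for the second after the job is handed in, with the robot touching nothing.
It also fails if it takes over 72 s, if anything falls off the work surface, if the arm or the gripper's body presses on something with over 40 N, if the wrist force passes 120 N, or if a joint passes its speed limit or range.

## Working session

There is one attempt and no reset: what is moved stays moved. The work goes in short steps, Python scripts to look and compute and a tool call to move; the robot and the scene stay as the last step left them, time stands still between calls to the robot, and variables do not carry over. Pictures are saved under pics/ and viewed, at most 10 in all, crops included, and the job is handed in when it is done.

Besides the shell and the picture viewer there is one more tool, called after ">>>" in YAML: its name, and indented under it one key for each argument. play_rows: Moves the arm, as the interface text tells. Its arguments: {"type":"object","properties":{"increments":{"type":"array"},"squeeze":{"type":"number"}},"required":["increments"]}

```bash
mkdir -p pics
cat > h.py <<'E'
import numpy as np, cv2
from workcell import bot
def info(n):
    c=bot.camera_info(n); f=200/np.tan(np.radians(c['fovy'])/2)
    return c,f,np.array([[f,0,c['cx']],[0,f,c['cy']],[0,0,1.]]),np.array([c['k1'],0,0,0,0.])
def ray(n,px,z):
    c,f,K,D=info(n)
    u=cv2.undistortPoints(np.array(px,float).reshape(-1,1,2),K,D).reshape(-1,2)
    R=np.array(c['R']);t=np.array(c['t']); o=-R.T@t
    d=np.c_[u,np.ones(len(u))]@R
    return o+d*((z-o[2])/d[:,2])[:,None]
def proj(n,X):
    c,f,K,D=info(n)
    return cv2.projectPoints(np.array(X,float).reshape(-1,3),cv2.Rodrigues(np.array(c['R'],float))[0],np.array(c['t'],float),K,D)[0].reshape(-1,2)
def snap(n,name=None,crop=None,s=1):
    im=bot.camera(n)[:,:,::-1].copy()
    if name:
        o=im if crop is None else im[crop[1]:crop[3],crop[0]:crop[2]]
        cv2.imwrite('pics/'+name,cv2.resize(o,None,fx=s,fy=s,interpolation=cv2.INTER_CUBIC))
    return im
E
python3 - <<'E'
from h import *
for n in('scene','top'):
    im=snap(n,n+'0.png'); cv2.imwrite('pics/raw_'+n+'.png',im); c=bot.camera_info(n); print(n,c['fovy'],c['cx'],c['cy'],c['k1'],-np.array(c['R']).T@c['t'],np.round(c['R'],2).tolist())
o=bot.get_obs(); print(o)
E
```

```text
scene 57.53192082141188 319.7929881119179 198.2292063097916 -0.01710095371565843 [ 1.05596026 -0.63076234  0.78092548] [[0.82, 0.58, 0.02], [0.4, -0.55, -0.73], [-0.41, 0.61, -0.68]]
top 56.66948562255313 323.3468045852789 197.64322572615976 -0.07026991123279878 [0.50132695 0.02857023 0.92210834] [[0.03, -1.0, 0.01], [-0.99, -0.03, -0.11], [0.11, -0.0, -0.99]]
{'time': 0.1, 'q': array([6.44582657e+01, 5.00768320e+00, 1.00404178e+01, 9.50976794e+01,
       2.24430208e-03, 9.00007430e+01]), 'qd': array([-0.01943066,  0.03114172,  0.10721382, -0.09849746, -0.11423129,
       -0.03943129]), 'joint_efforts': array([ 4.01644838e-04, -5.21561086e+01,  4.65654516e+01,  1.60486816e-02,
       -4.82796872e-05,  3.87426564e-05]), 'ee_pos': array([0.23706347, 0.4961078 , 0.24966924]), 'tcp_rot': array([-1.79935055e+02, -2.24345842e-03,  1.54457520e+02]), 'wrist_force': array([-0.50959522, -0.0642354 ,  0.50366788]), 'torque': array([-0.01879315,  0.00072763,  0.00989966]), 'grasp_force': 0.0, 'opening': 0.08545666513735943}
```

View pics/scene0.png

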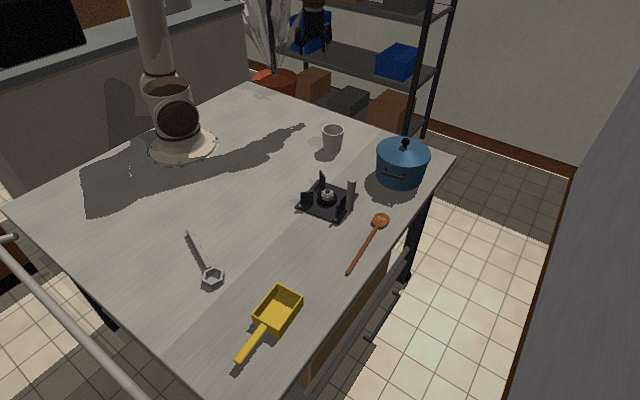

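View pics/top0.png

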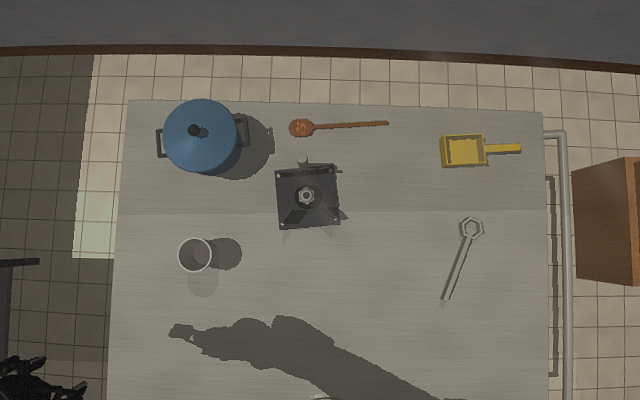

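The scene view shows the spanner at (200,262), bracket (328,200), cup, pot, scoop and spoon. In the top view the spanner ring is at (471,228) with its tail at (444,298). The nut is at (306,196), with the mouth facing down the picture, towards the robot.

Run:
```python
from h import *
t=cv2.imread('pics/raw_top.png')
a=cv2.resize(t[150:240,265:350],None,fx=6,fy=6,interpolation=cv2.INTER_CUBIC)
b=cv2.resize(t[210:305,430:490],None,fx=5.684,fy=5.684,interpolation=cv2.INTER_CUBIC)
h=min(a.shape[0],b.shape[0]);m=np.hstack([a[:h],b[:h]])
m=cv2.convertScaleAbs(m,alpha=1.5,beta=20)
m=m[:,:800];cv2.imwrite('pics/m1.png',m);print(m.shape)
print(ray('top',[[471,228]],.022),ray('top',[[444,298]],.026),ray('top',[[306,196]],.045),ray('top',[[302,160]],.12))
```

```text
(540, 800, 3)
[[ 0.53318721 -0.33935894  0.022     ]] [[ 0.36378859 -0.27066115  0.026     ]] [[0.59811101 0.06653731 0.045     ]] [[0.66924069 0.07471755 0.12      ]]
```

View pics/m1.png

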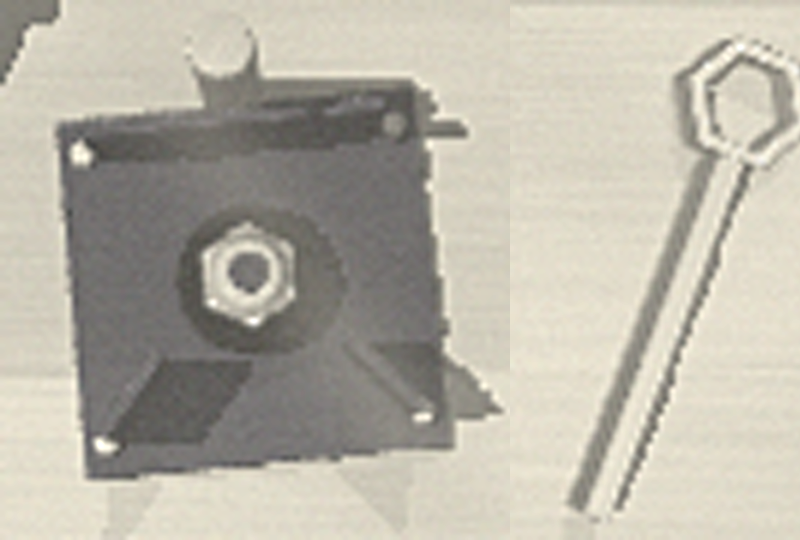

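The crop gives plate corners at (58,125), (90,478) and (452,445), nut corners roughly straight up and down, the ring hole at (746,101) and the handle tail at (600,510). I'll turn these into positions.

Run:
```python
from h import *
A=lambda p:np.array(p,float)/6+[265,150]-[.4,.4]
B=lambda p:(np.array(p,float)-[510,0])/5.684+[430,210]-[.4,.4]
pl=ray('top',A([[58,125],[90,478],[452,445]]),.006)[:,:2]
print('plate',pl, np.linalg.norm(pl[0]-pl[1]),np.linalg.norm(pl[2]-pl[1]),'ctr',(pl[0]+pl[2])/2)
d1=pl[0]-pl[1];d2=pl[1]-pl[2];print(np.degrees([np.arctan2(d1[1],d1[0]),np.arctan2(-d2[0],d2[1])]))
n=ray('top',A([[250,222],[295,245],[295,295],[252,325],[205,300],[203,250]]),.035)[:,:2]
c=n.mean(0);a=np.degrees(np.arctan2(*(n-c).T[::-1]));print('nut',c,ray('top',A([[248,271]]),.045),np.linalg.norm(n-c,axis=1),a, (a+30)%60-30)
r=ray('top',B([[746,101]]),.022)[0,:2];q=ray('top',B([[600,510]]),.026)[0,:2]
d=r-q;L=np.linalg.norm(d);print('ring',r,'tail',q,L,np.degrees(np.arctan2(d[1],d[0])),'grip',r-d/L*.12)
# automatic nut from top and scene
g=cv2.cvtColor(cv2.imread('pics/raw_top.png'),6)[175:215,285:330]
s=cv2.imread('pics/raw_scene.png')[150:230,285:365];b=cv2.imread('pics/raw_scene.png')[215:295,170:250]
cv2.imwrite('pics/m2.png',cv2.convertScaleAbs(cv2.resize(np.hstack([s,b]),None,fx=5,fy=5,interpolation=cv2.INTER_CUBIC),alpha=1.5,beta=20))
print('proj scene nut(cone 45)',proj('scene',[[*c,.045]]),'ring',proj('scene',[[*r,.022],[*q,.026]]))
```

```text
plate [[ 0.66458044  0.1498472 ]
 [ 0.51815942  0.13057707]
 [ 0.53589343 -0.01768178]] 0.14768362192164292 0.14931571469742594 ctr [0.60023694 0.06608271]
[7.49747477 6.82103662]
nut [0.60150419 0.06640337] [[0.60105841 0.06679244 0.045     ]] [0.02054959 0.02123882 0.02017194 0.02105368 0.02107023 0.0210356 ] [   1.87170115  -56.45907328 -114.76222891 -175.95561539  123.03385627
   65.68137992] [1.87170115 3.54092672 5.23777109 4.04438461 3.03385627 5.68137992]
ring [ 0.53474097 -0.33967763] tail [ 0.36069789 -0.27417789] 0.1859602437387573 -20.623432922057347 grip [ 0.42243111 -0.2974107 ]
proj scene nut(cone 45) [[325.81964605 190.79996294]] ring [[211.49692655 274.36446419]
 [185.77711466 227.42751615]]
```

View pics/m2.png

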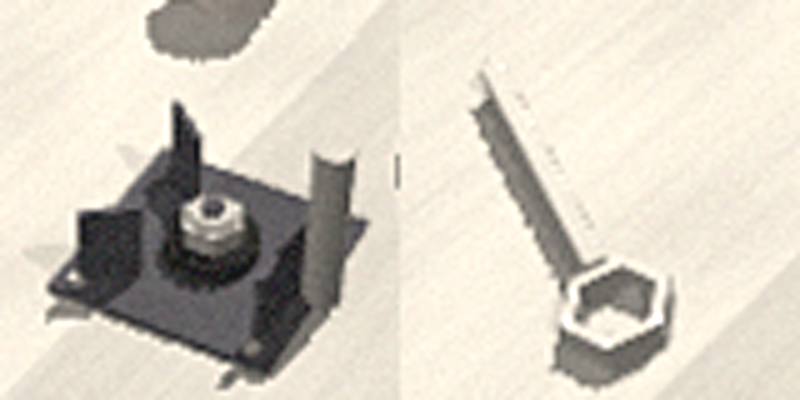

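Both views agree on the nut relative to the ring. The numbers I'll work with:
- Nut at about (0.600, 0.066), with flats at about 34° or -26°.
- Bracket yaw 7°.
- Spanner yaw -20.6°, grip at (0.424, -0.298).

I'll approach with the tool's x axis opposite the spanner's.

>>> play_rows:
  increments:
    - {"slide": [-25.5,-31.8,0],"angular": [0,0,0],"claw": 1}
    - {"slide": [-25.5,-31.8,0],"angular": [0,0,0],"claw": 1}
    - {"slide": [-25.5,-31.8,0],"angular": [0,0,0],"claw": 1}
    - {"slide": [-25.5,-31.8,0],"angular": [0,0,0],"claw": 1}
    - {"slide": [-25.5,-31.8,0],"angular": [0,0,0],"claw": 1}
    - {"slide": [-25.5,-31.8,0],"angular": [0,0,0],"claw": 1}
    - {"slide": [-25.5,-31.8,0],"angular": [0,0,0],"claw": 1}
    - {"slide": [-25.5,-31.8,0],"angular": [0,0,0],"claw": 1}
  squeeze: 60

```text
time: 0.9
ee_pos: [0.3114, 0.1772, 0.2501]
tcp_rot: [-180.0, 0.0, 154.5]
wrist_force: [0.7, 0.4, -0.4]
opening: 0.0853
grasp_force: 0.0
```

>>> play_rows:
  increments:
    - {"slide": [-25.5,-31.8,0],"angular": [0,0,0],"claw": 0}
    - {"slide": [-25.5,-31.8,0],"angular": [0,0,0],"claw": 0}
    - {"slide": [-25.5,-31.8,0],"angular": [0,0,0],"claw": 0}
    - {"slide": [-25.5,-31.8,0],"angular": [0,0,0],"claw": 0}
    - {"slide": [-25.5,-31.8,0],"angular": [0,0,0],"claw": 0}
    - {"slide": [-25.5,-31.8,10],"angular": [0,0,0],"claw": 0}
    - {"slide": [-25.5,-31.8,20],"angular": [0,0,0],"claw": 0}
    - {"slide": [-25.5,-31.8,20],"angular": [0,0,0],"claw": 0}

```text
time: 1.7
ee_pos: [0.3859, -0.1407, 0.1997]
tcp_rot: [180.0, 0.0, 154.4]
wrist_force: [1.4, 0.8, 1.0]
opening: 0.0428
grasp_force: 0.0
```

>>> play_rows:
  increments:
    - {"slide": [-25.5,-31.8,20],"angular": [0,0,0],"claw": 0}
    - {"slide": [-25.5,-31.8,20],"angular": [0,0,0],"claw": 0}
    - {"slide": [-25.5,-31.8,20],"angular": [0,0,0],"claw": 0}
    - {"slide": [-25.5,-31.8,20],"angular": [0,0,-5],"claw": 0}
    - {"slide": [0,0,20],"angular": [0,0,0],"claw": 0}
    - {"slide": [0,0,0],"angular": [0,0,0],"claw": 0}
    - {"slide": [0,0,0],"angular": [0,0,0],"claw": 0}

```text
time: 2.4
ee_pos: [0.4227, -0.2971, 0.1003]
tcp_rot: [180.0, -0.1, 159.4]
wrist_force: [-0.2, -0.5, 0.3]
opening: 0.0424
grasp_force: 0.0
```

>>> play_rows:
  increments:
    - {"slide": [0,0,25],"angular": [0,0,0],"claw": 0}
    - {"slide": [0,0,25],"angular": [0,0,0],"claw": 0}
    - {"slide": [0,0,20],"angular": [0,0,0],"claw": 0}
    - {"slide": [0,0,8],"angular": [0,0,0],"claw": 0}
    - {"slide": [0,0,0],"angular": [0,0,0],"claw": -1}
    - {"slide": [0,0,0],"angular": [0,0,0],"claw": -1}
    - {"slide": [0,0,0],"angular": [0,0,0],"claw": -1}
    - {"slide": [0,0,0],"angular": [0,0,0],"claw": -1}
  squeeze: 80

```text
time: 3.2
ee_pos: [0.4239, -0.2979, 0.0242]
tcp_rot: [-180.0, 0.1, 159.5]
wrist_force: [-0.7, 2.4, 6.7]
opening: 0.0104
grasp_force: 79.5
```

>>> play_rows:
  increments:
    - {"slide": [0,0,-10],"angular": [0,0,0],"claw": -1}
    - {"slide": [0,0,-35],"angular": [0,0,0],"claw": -1}
    - {"slide": [0,0,-35],"angular": [0,0,-6.5],"claw": -1}
    - {"slide": [0,0,0],"angular": [0,0,-8],"claw": -1}
    - {"slide": [0,0,0],"angular": [0,0,-8],"claw": -1}
    - {"slide": [0,0,0],"angular": [0,0,-8],"claw": -1}
    - {"slide": [0,0,0],"angular": [0,0,-8],"claw": -1}
    - {"slide": [0,0,0],"angular": [0,0,-8],"claw": -1}

```text
time: 4.0
ee_pos: [0.4231, -0.2976, 0.1032]
tcp_rot: [-180.0, 0.0, -153.7]
wrist_force: [-0.3, 0.0, -2.7]
opening: 0.0103
grasp_force: 78.3
```

>>> play_rows:
  increments:
    - {"slide": [0,0,0],"angular": [0,0,-8],"claw": -1}
    - {"slide": [-30,26,0],"angular": [0,0,0],"claw": -1}
    - {"slide": [-30,26,0],"angular": [0,0,0],"claw": -1}
    - {"slide": [-30,26,0],"angular": [0,0,0],"claw": -1}
    - {"slide": [-30,26,0],"angular": [0,0,0],"claw": -1}
    - {"slide": [-30,26,0],"angular": [0,0,0],"claw": -1}
    - {"slide": [-30,26,0],"angular": [0,0,0],"claw": -1}
    - {"slide": [-30,26,0],"angular": [0,0,0],"claw": -1}

```text
time: 4.8
ee_pos: [0.4958, -0.0277, 0.1033]
tcp_rot: [-180.0, 0.0, -146.1]
wrist_force: [0.9, -0.4, -2.1]
opening: 0.0102
grasp_force: 78.4
```

>>> play_rows:
  increments:
    - {"slide": [-20,21,0],"angular": [0,0,0],"claw": -1}
    - {"slide": [0,0,0],"angular": [0,0,0],"claw": -1}
    - {"slide": [0,0,0],"angular": [0,0,0],"claw": -1}

```text
time: 5.1
ee_pos: [0.5005, -0.0002, 0.1029]
tcp_rot: [-180.0, -0.0, -145.9]
wrist_force: [0.3, -0.1, -1.2]
opening: 0.0101
grasp_force: 78.5
```

Run:
```python
from h import *
a=snap('top')[150:240,265:350]; b=snap('scene')[150:230,270:350]
m=np.hstack([cv2.resize(a,(425,450),interpolation=cv2.INTER_CUBIC),cv2.resize(b,(375,375),interpolation=cv2.INTER_CUBIC)[:, :].copy() if 0 else cv2.copyMakeBorder(cv2.resize(b,(375,375),interpolation=cv2.INTER_CUBIC),0,75,0,0,0)])
cv2.imwrite('pics/m3.png',cv2.convertScaleAbs(m,alpha=1.5,beta=20))
```

```text
(no output)
```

View pics/m3.png

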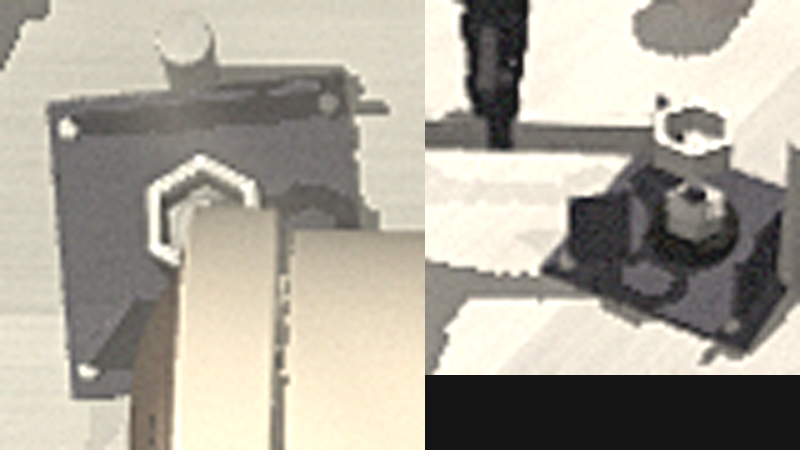

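The ring hangs over the nut. In the top crop its outer edges are at x 150 and 257 with the top corner at (201,157). In the scene crop its centre is at about (693,129).

Run:
```python
from h import *
print('ring top',ray('top',[[305.3,193.4]],.1007),'nut',ray('top',[[305.9,194.8]],.045))
print('ring scene',ray('scene',[[326.8,177.1]],.1007),'nut',ray('scene',[[327.0,191.4]],.045))
c=ray('top',np.array([[201,157],[257,190],[150,192],[150,255]])/5+[264.6,149.6],.1007)[:,:2]-ray('top',[[305.3,193.4]],.1007)[0,:2]
print(np.degrees(np.arctan2(c[:,1],c[:,0])),np.linalg.norm(c,axis=1))
o=bot.get_obs();y=np.radians(o['tcp_rot'][2]);print('kin ring',o['ee_pos'][:2]-.12*np.array([np.cos(y),np.sin(y)]))
```

```text
ring top [[0.59775059 0.06587716 0.1007    ]] nut [[0.60097635 0.06686913 0.045     ]]
ring scene [[0.6038457  0.06546117 0.1007    ]] nut [[0.60596489 0.06625196 0.045     ]]
[  4.18582256 -59.68191965  64.74349699 125.82437055] [0.02797342 0.02717528 0.02685869 0.02870302]
kin ring [0.59996256 0.06573504]
```

>>> play_rows:
  increments:
    - {"slide": [-2.5,-0.6,10],"angular": [0,0,0],"claw": -1}
    - {"slide": [0,0,14],"angular": [0,0,0],"claw": -1}
    - {"slide": [0,0,10],"angular": [0,0,0],"claw": -1}
    - {"slide": [0,0,4],"angular": [0,0,0],"claw": -1}
    - {"slide": [0,0,4],"angular": [0,0,0],"claw": -1}
    - {"slide": [0,0,3],"angular": [0,0,0],"claw": -1}
    - {"slide": [0,0,0],"angular": [0,0,0],"claw": -1}

```text
time: 5.9
ee_pos: [0.5028, 0.0003, 0.0571]
tcp_rot: [180.0, -0.0, -146.0]
wrist_force: [-0.5, 0.5, -2.7]
opening: 0.0101
grasp_force: 78.5
```

No contact yet (underside about 33 mm), so it goes lower gently.

>>> play_rows:
  increments:
    - {"slide": [0,0,3],"angular": [0,0,0],"claw": -1}
    - {"slide": [0,0,3],"angular": [0,0,0],"claw": -1}
    - {"slide": [0,0,0],"angular": [0,0,0],"claw": -1}

```text
time: 6.2
ee_pos: [0.5028, 0.0003, 0.0509]
tcp_rot: [180.0, -0.0, -146.0]
wrist_force: [-0.0, 1.1, -2.5]
opening: 0.0104
grasp_force: 78.5
```

>>> play_rows:
  increments:
    - {"slide": [0,0,3],"angular": [0,0,0],"claw": -1}
    - {"slide": [0,0,2],"angular": [0,0,0],"claw": -1}
    - {"slide": [0,0,0],"angular": [0,0,0],"claw": -1}

```text
time: 6.5
ee_pos: [0.5028, 0.0003, 0.046]
tcp_rot: [180.0, -0.0, -146.0]
wrist_force: [-1.2, -0.0, -2.4]
opening: 0.0104
grasp_force: 78.5
```

>>> play_rows:
  increments:
    - {"slide": [-0.2,6.3,0],"angular": [0,0,3],"claw": -1}
    - {"slide": [-0.2,6.3,0],"angular": [0,0,3],"claw": -1}
    - {"slide": [-0.2,6.3,0],"angular": [0,0,3],"claw": -1}
    - {"slide": [-0.2,6.3,0],"angular": [0,0,3],"claw": -1}
    - {"slide": [0,0,0],"angular": [0,0,0],"claw": -1}

```text
time: 7.0
ee_pos: [0.491, 0.0228, 0.0463]
tcp_rot: [-180.0, -0.0, -158.0]
wrist_force: [-0.1, -1.5, -2.5]
opening: 0.0103
grasp_force: 78.5
```

```bash
cat > s.py <<'E'
from h import *
o=bot.get_obs();y=np.radians(o['tcp_rot'][2]);sy=y+np.pi
ux=np.array([np.cos(sy),np.sin(sy)]);uy=np.array([-ux[1],ux[0]])
f=o['wrist_force'];C=o['ee_pos'][:2]+.12*ux
print('t',o['time'],'syaw',np.degrees(sy)%360,'z',o['ee_pos'][2],'ring',C,'F along',f[:2]@ux,'F lat',f[:2]@uy,'Fz',f[2],'Mz',o['torque'],'est T(nut cw)',(f[:2]@uy)*.12)
E
python3 s.py
```

```text
t 7.0 syaw 21.951410540631205 z 0.04628592945925524 ring [0.60232204 0.06761438] F along -0.6930699572269321 F lat -1.3459012623041964 Fz -2.52326858093163 Mz [-0.28654858  0.18686759  0.1912121 ] est T(nut cw) -0.16150815147650355
```

Torque is about 0.35 N m, so the nut is running. I'll continue the first stroke.

>>> play_rows:
  increments:
    - {"slide": [-0.2,6.3,0],"angular": [0,0,3],"claw": -1}
    - {"slide": [-0.2,6.3,0],"angular": [0,0,3],"claw": -1}
    - {"slide": [-0.2,6.3,0],"angular": [0,0,3],"claw": -1}
    - {"slide": [-0.2,6.3,0],"angular": [0,0,3],"claw": -1}
    - {"slide": [-0.2,6.3,0],"angular": [0,0,3],"claw": -1}
    - {"slide": [-0.2,6.3,0],"angular": [0,0,3],"claw": -1}
    - {"slide": [-0.2,6.3,0],"angular": [0,0,3],"claw": -1}
    - {"slide": [-0.2,6.3,0],"angular": [0,0,3],"claw": -1}

```text
time: 7.8
ee_pos: [0.4823, 0.0718, 0.0461]
tcp_rot: [-180.0, -0.1, 177.9]
wrist_force: [-2.2, -0.4, -2.2]
opening: 0.0098
grasp_force: 78.7
```

```bash
python3 s.py
```

```text
t 7.8 syaw 357.9368121357506 z 0.046109915398532805 ring [0.6022674  0.06745387] F along -2.1743872309615506 F lat -0.5263676741011077 Fz -2.2386631033660516 Mz [-0.20489928  0.52728768  0.28918944] est T(nut cw) -0.06316412089213293
```

>>> play_rows:
  increments:
    - {"slide": [-0.2,6.3,0],"angular": [0,0,3],"claw": -1}
    - {"slide": [-0.2,6.3,0],"angular": [0,0,3],"claw": -1}
    - {"slide": [-0.2,6.3,0],"angular": [0,0,3],"claw": -1}
    - {"slide": [-0.2,6.3,0],"angular": [0,0,3],"claw": -1}
    - {"slide": [-0.2,6.3,0],"angular": [0,0,3],"claw": -1}
    - {"slide": [-0.2,6.3,0],"angular": [0,0,3],"claw": -1}
    - {"slide": [-0.2,6.3,0],"angular": [0,0,3],"claw": -1}
    - {"slide": [0,0,0],"angular": [0,0,0],"claw": -1}

```text
time: 8.6
ee_pos: [0.4919, 0.115, 0.046]
tcp_rot: [-180.0, -0.1, 157.0]
wrist_force: [-5.6, 0.3, 0.2]
opening: 0.0102
grasp_force: 78.8
```

```bash
python3 s.py
```

```text
t 8.6 syaw 337.0025898231947 z 0.04600224111151384 ring [0.60240943 0.06811124] F along -5.244933603368321 F lat -1.8559228808336952 Fz 0.1506613458293039 Mz [0.14327549 0.92773179 0.14126746] est T(nut cw) -0.2227107457000434
```

>>> play_rows:
  increments:
    - {"slide": [-0.2,6.3,0],"angular": [0,0,3],"claw": -1}
    - {"slide": [0,0,0],"angular": [0,0,0],"claw": -1}
    - {"slide": [0.3,-10.5,0],"angular": [0,0,-5],"claw": -1}
    - {"slide": [0,0,0],"angular": [0,0,0],"claw": -1}

```text
time: 9.0
ee_pos: [0.4901, 0.1104, 0.0462]
tcp_rot: [-180.0, -0.0, 159.1]
wrist_force: [-0.1, 0.2, -1.7]
opening: 0.01
grasp_force: 78.5
```

```bash
python3 s.py
```

```text
t 9.0 syaw 339.09357496621857 z 0.04621502773133387 ring [0.60223556 0.06760604] F along -0.2039822293125447 F lat 0.13669250611077194 Fz -1.7415598722454644 Mz [0.27102644 0.30421273 0.13244236] est T(nut cw) 0.016403100733292632
```

Free of load. Next is to lift off and index back 60°.

>>> play_rows:
  increments:
    - {"slide": [0,0,-8],"angular": [0,0,0],"claw": -1}
    - {"slide": [0,0,-13],"angular": [0,0,0],"claw": -1}
    - {"slide": [0,0,-13],"angular": [0,0,0],"claw": -1}
    - {"slide": [0,0,0],"angular": [0,0,0],"claw": -1}
    - {"slide": [-0.7,-12.5,0],"angular": [0,0,-6],"claw": -1}
    - {"slide": [-0.7,-12.5,0],"angular": [0,0,-6],"claw": -1}
    - {"slide": [-0.7,-12.5,0],"angular": [0,0,-6],"claw": -1}
    - {"slide": [-0.7,-12.5,0],"angular": [0,0,-6],"claw": -1}

```text
time: 9.8
ee_pos: [0.4826, 0.0616, 0.0804]
tcp_rot: [-180.0, 0.0, -176.8]
wrist_force: [-0.4, 0.6, -3.1]
opening: 0.0099
grasp_force: 78.6
```

>>> play_rows:
  increments:
    - {"slide": [-0.7,-12.5,0],"angular": [0,0,-6],"claw": -1}
    - {"slide": [-0.7,-12.5,0],"angular": [0,0,-6],"claw": -1}
    - {"slide": [-0.7,-12.5,0],"angular": [0,0,-6],"claw": -1}
    - {"slide": [-0.7,-12.5,0],"angular": [0,0,-6],"claw": -1}
    - {"slide": [-0.7,-12.5,0],"angular": [0,0,-6],"claw": -1}
    - {"slide": [-0.7,-12.5,0],"angular": [0,0,-6],"claw": -1}
    - {"slide": [0,0,0],"angular": [0,0,0],"claw": -1}
    - {"slide": [0,0,0],"angular": [0,0,0],"claw": -1}

```text
time: 10.6
ee_pos: [0.5093, -0.0069, 0.0802]
tcp_rot: [180.0, -0.0, -141.2]
wrist_force: [-0.5, -0.4, -2.7]
opening: 0.0102
grasp_force: 78.6
```

```bash
python3 s.py
python3 - <<'E'
from h import *
a=snap('top')[150:240,265:350]; b=snap('scene')[150:230,270:350]
m=np.hstack([cv2.resize(a,(425,450),interpolation=cv2.INTER_CUBIC),cv2.copyMakeBorder(cv2.resize(b,(375,375),interpolation=cv2.INTER_CUBIC),0,75,0,0,0)])
cv2.imwrite('pics/m4.png',cv2.convertScaleAbs(m,alpha=1.5,beta=20))
E
```

```text
t 10.6 syaw 38.765573993644956 z 0.08022374040510141 ring [0.60281811 0.06822532] F along -0.5830311819465015 F lat -0.002202453987841417 Fz -2.729307617568783 Mz [-0.10082548  0.06004608  0.01948548] est T(nut cw) -0.00026429447854097
```

View pics/m4.png

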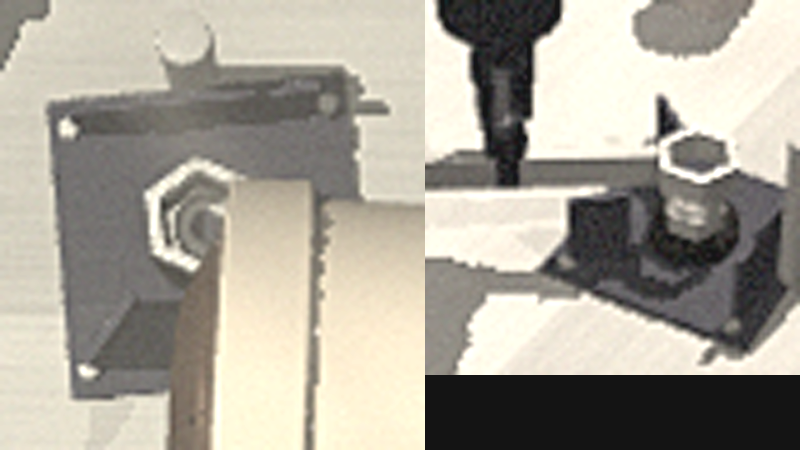

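The ring is over the nut, with its edges parallel to the nut's. It goes down in stages.

>>> play_rows:
  increments:
    - {"slide": [0.8,0,10],"angular": [0,0,0],"claw": -1}
    - {"slide": [0,0,6],"angular": [0,0,0],"claw": -1}
    - {"slide": [0,0,5],"angular": [0,0,0],"claw": -1}
    - {"slide": [0,0,3],"angular": [0,0,0],"claw": -1}
    - {"slide": [0,0,2],"angular": [0,0,0],"claw": -1}
    - {"slide": [0,0,2],"angular": [0,0,0],"claw": -1}
    - {"slide": [0,0,0],"angular": [0,0,0],"claw": -1}

```text
time: 11.4
ee_pos: [0.5087, -0.0075, 0.0521]
tcp_rot: [180.0, -0.0, -141.0]
wrist_force: [0.2, 0.1, -2.0]
opening: 0.0102
grasp_force: 78.6
```

>>> play_rows:
  increments:
    - {"slide": [0,0,3],"angular": [0,0,0],"claw": -1}
    - {"slide": [0,0,3],"angular": [0,0,0],"claw": -1}
    - {"slide": [0,0,0],"angular": [0,0,0],"claw": -1}
    - {"slide": [-0.2,6.3,0],"angular": [0,0,3],"claw": -1}
    - {"slide": [-0.2,6.3,0],"angular": [0,0,3],"claw": -1}
    - {"slide": [-0.2,6.3,0],"angular": [0,0,3],"claw": -1}
    - {"slide": [-0.2,6.3,0],"angular": [0,0,3],"claw": -1}
    - {"slide": [0,0,0],"angular": [0,0,0],"claw": -1}

```text
time: 12.2
ee_pos: [0.4951, 0.0137, 0.0463]
tcp_rot: [-180.0, -0.0, -153.1]
wrist_force: [0.8, -2.4, -2.8]
opening: 0.0103
grasp_force: 78.5
```

```bash
python3 s.py
```

```text
t 12.2 syaw 26.930299433330415 z 0.04633912270973454 ring [0.60209747 0.06809205] F along -0.40686603409755684 F lat -2.5173883428726507 Fz -2.8171518030020324 Mz [-6.61832938e-01 -5.62461550e-05 -5.09572323e-02] est T(nut cw) -0.3020866011447181
```

>>> play_rows:
  increments:
    - {"slide": [-0.2,6.3,0],"angular": [0,0,3],"claw": -1}
    - {"slide": [-0.2,6.3,0],"angular": [0,0,3],"claw": -1}
    - {"slide": [-0.2,6.3,0],"angular": [0,0,3],"claw": -1}
    - {"slide": [0,0,0],"angular": [0,0,0],"claw": -1}

```text
time: 12.6
ee_pos: [0.488, 0.0311, 0.0463]
tcp_rot: [-180.0, -0.0, -162.0]
wrist_force: [0.3, -3.6, -2.4]
opening: 0.0102
grasp_force: 78.5
```

```bash
python3 s.py
```

```text
t 12.6 syaw 18.009211285438354 z 0.046273583652573266 ring [0.60211865 0.06821782] F along -0.8411382202667465 F lat -3.535969809024969 Fz -2.395755284974948 Mz [-0.75585596  0.10453783 -0.07157404] est T(nut cw) -0.42431637708299624
```

>>> play_rows:
  increments:
    - {"slide": [-0.1,4.2,0],"angular": [0,0,2],"claw": -1}
    - {"slide": [-0.1,4.2,0],"angular": [0,0,2],"claw": -1}
    - {"slide": [0,0,0],"angular": [0,0,0],"claw": -1}

```text
time: 12.9
ee_pos: [0.4858, 0.039, 0.0462]
tcp_rot: [-180.0, -0.0, -165.9]
wrist_force: [-0.4, -3.4, -3.6]
opening: 0.0102
grasp_force: 78.5
```

```bash
python3 s.py
```

```text
t 12.9 syaw 14.061095705979575 z 0.0462357784389509 ring [0.60219755 0.06814236] F along -1.2597707899284987 F lat -3.205099914960342 Fz -3.575573993734605 Mz [-0.69397891  0.16350563 -0.03339996] est T(nut cw) -0.384611989795241
```

>>> play_rows:
  increments:
    - {"slide": [-0.1,4.2,0],"angular": [0,0,2],"claw": -1}
    - {"slide": [-0.1,4.2,0],"angular": [0,0,2],"claw": -1}
    - {"slide": [0,0,0],"angular": [0,0,0],"claw": -1}

```text
time: 13.2
ee_pos: [0.4841, 0.0473, 0.0462]
tcp_rot: [-180.0, -0.0, -169.9]
wrist_force: [-0.6, -3.5, -2.1]
opening: 0.0103
grasp_force: 78.6
```

```bash
python3 s.py
```

```text
t 13.2 syaw 10.065449831700473 z 0.04623086197423247 ring [0.60222908 0.06822913] F along -1.227270465865721 F lat -3.3371624145481014 Fz -2.0507552582387536 Mz [-0.74870472  0.29111985 -0.05736112] est T(nut cw) -0.40045948974577217
```

>>> play_rows:
  increments:
    - {"slide": [-0.1,4.2,0],"angular": [0,0,2],"claw": -1}
    - {"slide": [-0.1,4.2,0],"angular": [0,0,2],"claw": -1}
    - {"slide": [0,0,0],"angular": [0,0,0],"claw": -1}

```text
time: 13.5
ee_pos: [0.4829, 0.0556, 0.0462]
tcp_rot: [-180.0, -0.0, -173.9]
wrist_force: [-1.4, -2.8, -2.9]
opening: 0.0102
grasp_force: 78.6
```

```bash
python3 s.py
```

```text
t 13.5 syaw 6.071569228273014 z 0.046208884713350655 ring [0.60225114 0.06832955] F along -1.676571473088548 F lat -2.6482611784811985 Fz -2.9418890546862273 Mz [-0.6555581   0.35102202 -0.01490955] est T(nut cw) -0.3177913414177438
```

>>> play_rows:
  increments:
    - {"slide": [-0.1,4.2,0],"angular": [0,0,2],"claw": -1}
    - {"slide": [-0.1,4.2,0],"angular": [0,0,2],"claw": -1}
    - {"slide": [0,0,0],"angular": [0,0,0],"claw": -1}

```text
time: 13.8
ee_pos: [0.4824, 0.0641, 0.0462]
tcp_rot: [-180.0, -0.0, -177.9]
wrist_force: [-1.7, -3.2, -2.4]
opening: 0.0107
grasp_force: 78.6
```

```bash
python3 s.py
```

```text
t 13.8 syaw 2.076169476805211 z 0.0462103183475682 ring [0.60228586 0.06840617] F along -1.8218297685531586 F lat -3.157656006331716 Fz -2.409142729211857 Mz [-0.69412614  0.39328966 -0.0506621 ] est T(nut cw) -0.37891872075980587
```

>>> play_rows:
  increments:
    - {"slide": [-0.1,4.2,0],"angular": [0,0,2],"claw": -1}
    - {"slide": [-0.1,4.2,0],"angular": [0,0,2],"claw": -1}
    - {"slide": [0,0,0],"angular": [0,0,0],"claw": -1}

```text
time: 14.1
ee_pos: [0.4824, 0.0721, 0.0462]
tcp_rot: [-179.9, -0.0, 178.1]
wrist_force: [-3.3, -6.5, -2.7]
opening: 0.0101
grasp_force: 78.7
```

```bash
python3 s.py
```

```text
t 14.1 syaw 358.07959495136987 z 0.046152450496275275 ring [0.60229896 0.06804362] F along -3.037261464855358 F lat -6.630368377497278 Fz -2.724720982520784 Mz [-1.25846344  0.46968306  0.11036343] est T(nut cw) -0.7956442052996733
```

The stop is reached at about 0.9 N m. I'll pull up in small steps.

>>> play_rows:
  increments:
    - {"slide": [0,2.1,0],"angular": [0,0,1],"claw": -1}
    - {"slide": [0,0,0],"angular": [0,0,0],"claw": -1}
    - {"slide": [0,0,0],"angular": [0,0,0],"claw": -1}

```text
time: 14.4
ee_pos: [0.4824, 0.0738, 0.0461]
tcp_rot: [-179.9, -0.0, 177.1]
wrist_force: [-2.3, -6.1, -2.2]
opening: 0.0102
grasp_force: 78.7
```

```bash
python3 s.py
```

```text
t 14.4 syaw 357.1369204530273 z 0.046133887880579615 ring [0.6022629  0.06777137] F along -2.020230590735257 F lat -6.215896157033146 Fz -2.1539028138734952 Mz [-1.37455285  0.44529938  0.31279229] est T(nut cw) -0.7459075388439775
```

>>> play_rows:
  increments:
    - {"slide": [0,2.1,0],"angular": [0,0,0.5],"claw": -1}
    - {"slide": [0,0,0],"angular": [0,0,0],"claw": -1}
    - {"slide": [0,0,0],"angular": [0,0,0],"claw": -1}

```text
time: 14.7
ee_pos: [0.4825, 0.0754, 0.0461]
tcp_rot: [-179.9, -0.0, 176.6]
wrist_force: [-1.7, -8.8, -1.5]
opening: 0.0103
grasp_force: 78.7
```

```bash
python3 s.py
```

```text
t 14.7 syaw 356.6023619389675 z 0.04612029777020154 ring [0.60231515 0.06828332] F along -1.1901938441534572 F lat -8.876788814844227 Fz -1.5051417305220998 Mz [-1.90891558  0.45669337  0.16444192] est T(nut cw) -1.0652146577813073
```

>>> play_rows:
  increments:
    - {"slide": [0,2.1,0],"angular": [0,0,0.8],"claw": -1}
    - {"slide": [0,0,0],"angular": [0,0,0],"claw": -1}
    - {"slide": [0,0,0],"angular": [0,0,0],"claw": -1}

```text
time: 15.0
ee_pos: [0.4826, 0.0772, 0.0461]
tcp_rot: [-179.8, -0.0, 175.8]
wrist_force: [-2.7, -11.1, -1.9]
opening: 0.0101
grasp_force: 78.8
```

```bash
python3 s.py
```

```text
t 15.0 syaw 355.78872362254106 z 0.04607351006383486 ring [0.60227631 0.06837225] F along -1.8806467272828629 F lat -11.26193334271607 Fz -1.9178823746328029 Mz [-2.25952232  0.43143773  0.15702944] est T(nut cw) -1.3514320011259282
```

>>> play_rows:
  increments:
    - {"slide": [0,2.8,0],"angular": [0,0,1.1],"claw": -1}
    - {"slide": [0,0,0],"angular": [0,0,0],"claw": -1}
    - {"slide": [0,0,0],"angular": [0,0,0],"claw": -1}

```text
time: 15.3
ee_pos: [0.4828, 0.0796, 0.046]
tcp_rot: [-179.8, -0.0, 174.7]
wrist_force: [-2.3, -14.4, -1.6]
opening: 0.0099
grasp_force: 78.8
```

```bash
python3 s.py
```

```text
t 15.3 syaw 354.6696198348385 z 0.046049591501976246 ring [0.60229803 0.06842347] F along -0.9039451442417559 F lat -14.539941734866222 Fz -1.6425585954689725 Mz [-2.83575567  0.40819705  0.18271033] est T(nut cw) -1.7447930081839467
```

>>> play_rows:
  increments:
    - {"slide": [0,0.5,0],"angular": [0,0,0.2],"claw": -1}
    - {"slide": [0,0,0],"angular": [0,0,0],"claw": -1}
    - {"slide": [0,0,0],"angular": [0,0,0],"claw": -1}

```text
time: 15.6
ee_pos: [0.4829, 0.08, 0.046]
tcp_rot: [-179.7, -0.0, 174.5]
wrist_force: [-2.0, -13.9, -2.2]
opening: 0.0102
grasp_force: 78.8
```

```bash
python3 s.py
```

```text
t 15.6 syaw 354.46932110106206 z 0.046039333047918976 ring [0.60231137 0.0684296 ] F along -0.6617177190757059 F lat -14.066633315177945 Fz -2.1706780398015386 Mz [-2.9242005   0.44939727  0.15138956] est T(nut cw) -1.6879959978213535
```

>>> play_rows:
  increments:
    - {"slide": [-0.2,-7,0],"angular": [0,0,-3.2],"claw": -1}
    - {"slide": [-0.2,-7,0],"angular": [0,0,-3.2],"claw": -1}
    - {"slide": [-0.2,-7,0],"angular": [0,0,-3.2],"claw": -1}
    - {"slide": [0,0,0],"angular": [0,0,0],"claw": -1}
    - {"slide": [0,0,0],"angular": [0,0,0],"claw": -1}

```text
time: 16.1
ee_pos: [0.4827, 0.061, 0.0462]
tcp_rot: [180.0, -0.0, -176.1]
wrist_force: [-1.9, -2.2, -2.5]
opening: 0.0105
grasp_force: 78.9
```

```bash
python3 s.py
```

```text
t 16.1 syaw 3.941036308085278 z 0.04615960369358033 ring [0.60238089 0.06920595] F along -2.032031408760152 F lat -2.0253827409174128 Fz -2.488748270581387 Mz [-0.55916205  0.53228503 -0.25992899] est T(nut cw) -0.24304592891008953
```

The pull-up read about 1.9–1.95 N m. One more measured pull should centre it on 2.

>>> play_rows:
  increments:
    - {"slide": [0,7,0],"angular": [0,0,3.2],"claw": -1}
    - {"slide": [0,7,0],"angular": [0,0,3.2],"claw": -1}
    - {"slide": [0,6.5,0],"angular": [0,0,3.2],"claw": -1}
    - {"slide": [0,0,0],"angular": [0,0,0],"claw": -1}
    - {"slide": [0,0,0],"angular": [0,0,0],"claw": -1}

```text
time: 16.6
ee_pos: [0.4828, 0.0802, 0.0462]
tcp_rot: [-179.8, 0.1, 174.3]
wrist_force: [0.2, -14.5, -2.3]
opening: 0.0104
grasp_force: 78.8
```

```bash
python3 s.py; python3 s.py
```

```text
t 16.6 syaw 354.3333001361593 z 0.046167215683713084 ring [0.60222109 0.06838861] F along 1.6316160701675402 F lat -14.417192411900773 Fz -2.292307991899328 Mz [-2.94624888 -0.00506365  0.21834941] est T(nut cw) -1.7300630894280926
t 16.6 syaw 354.3333001361593 z 0.046167215683713084 ring [0.60222109 0.06838861] F along 1.6316160701675402 F lat -14.417192411900773 Fz -2.292307991899328 Mz [-2.94624888 -0.00506365  0.21834941] est T(nut cw) -1.7300630894280926
```

T is about 1.95. A touch more, then release.

>>> play_rows:
  increments:
    - {"slide": [0,0.9,0],"angular": [0,0,0.3],"claw": -1}
    - {"slide": [0,0,0],"angular": [0,0,0],"claw": -1}
    - {"slide": [0,0,0],"angular": [0,0,0],"claw": -1}

```text
time: 16.9
ee_pos: [0.4829, 0.0809, 0.0461]
tcp_rot: [-179.7, 0.1, 174.0]
wrist_force: [1.0, -15.3, -3.1]
opening: 0.0101
grasp_force: 78.8
```

```bash
python3 s.py
```

```text
t 16.9 syaw 354.01615167323473 z 0.04614791946467553 ring [0.60223013 0.06836556] F along 2.6348375495660314 F lat -15.065204129236378 Fz -3.1234757621256275 Mz [-3.03124957  0.02876542  0.17527909] est T(nut cw) -1.8078244955083653
```

>>> play_rows:
  increments:
    - {"slide": [-0.2,-7,0],"angular": [0,0,-3.2],"claw": -1}
    - {"slide": [-0.2,-7,0],"angular": [0,0,-3.2],"claw": -1}
    - {"slide": [-0.2,-7,0],"angular": [0,0,-3.4],"claw": -1}
    - {"slide": [0,0,0],"angular": [0,0,0],"claw": -1}

```text
time: 17.3
ee_pos: [0.4824, 0.0612, 0.0464]
tcp_rot: [-180.0, 0.0, -176.1]
wrist_force: [0.0, -2.6, -3.3]
opening: 0.0101
grasp_force: 79.0
```

```bash
python3 s.py
```

```text
t 17.3 syaw 3.8996989508271156 z 0.04635109607270601 ring [0.60216928 0.06935968] F along -0.13111613335175012 F lat -2.555555522842499 Fz -3.3338029802946014 Mz [-0.49325595  0.24407724 -0.28641394] est T(nut cw) -0.3066666627410999
```

>>> play_rows:
  increments:
    - {"slide": [0,-1,0],"angular": [0,0,0],"claw": -1}
    - {"slide": [0,0,-8],"angular": [0,0,0],"claw": -1}
    - {"slide": [0,0,-12],"angular": [0,0,0],"claw": -1}
    - {"slide": [0,0,-18],"angular": [0,0,0],"claw": -1}
    - {"slide": [0,0,-18],"angular": [0,0,0],"claw": -1}
    - {"slide": [0,0,0],"angular": [0,0,0],"claw": -1}

```text
time: 17.9
ee_pos: [0.4839, 0.0613, 0.1059]
tcp_rot: [179.9, 0.3, -176.1]
wrist_force: [1.1, 0.6, -2.6]
opening: 0.0099
grasp_force: 79.1
```

```bash
python3 s.py
python3 - <<'E'
from h import *
a=snap('top')[150:240,265:350]; b=snap('scene')[150:230,270:350]
m=np.hstack([cv2.resize(a,(425,450),interpolation=cv2.INTER_CUBIC),cv2.copyMakeBorder(cv2.resize(b,(375,375),interpolation=cv2.INTER_CUBIC),0,75,0,0,0)])
cv2.imwrite('pics/m5.png',cv2.convertScaleAbs(m,alpha=1.5,beta=20))
E
```

```text
t 17.9 syaw 3.8819516944586367 z 0.10585800646614138 ring [0.60357884 0.06945074] F along 1.160374357187661 F lat 0.5291929502323673 Fz -2.6250227112332865 Mz [ 0.06358945  0.05543939 -0.01749385] est T(nut cw) 0.06350315402788408
```

View pics/m5.png

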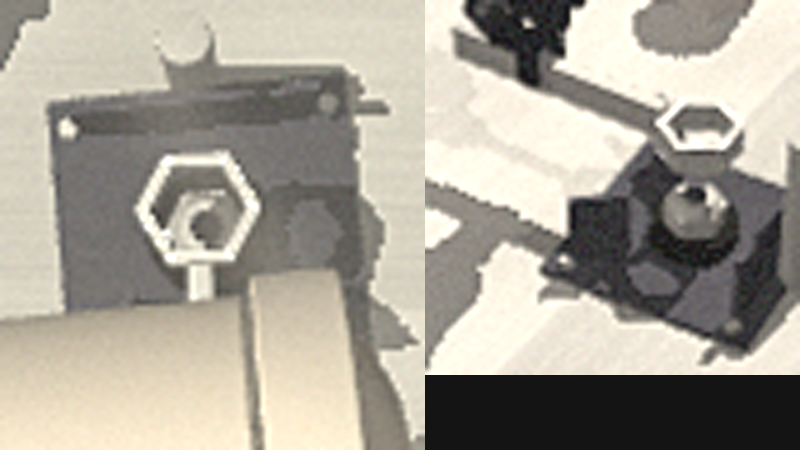

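The spanner is off the nut and level above the bracket, with the ring at (198,207) in the crop. I'll carry it away and lay it down.

>>> play_rows:
  increments:
    - {"slide": [11,-38,0],"angular": [0,0,0],"claw": -1}
    - {"slide": [11,-38,0],"angular": [0,0,0],"claw": -1}
    - {"slide": [11,-38,0],"angular": [0,0,0],"claw": -1}
    - {"slide": [11,-38,0],"angular": [0,0,0],"claw": -1}
    - {"slide": [11,-38,0],"angular": [0,0,0],"claw": -1}
    - {"slide": [11,-38,0],"angular": [0,0,0],"claw": -1}
    - {"slide": [11,-38,0],"angular": [0,0,0],"claw": -1}
    - {"slide": [11,-38,0],"angular": [0,0,0],"claw": -1}

```text
time: 18.8
ee_pos: [0.414, -0.2498, 0.1014]
tcp_rot: [180.0, -0.0, -176.1]
wrist_force: [1.4, 0.7, -2.4]
opening: 0.0106
grasp_force: 79.2
```

>>> play_rows:
  increments:
    - {"slide": [0,0,25],"angular": [0,0,0],"claw": -1}
    - {"slide": [0,0,25],"angular": [0,0,0],"claw": -1}
    - {"slide": [0,0,20],"angular": [0,0,0],"claw": -1}
    - {"slide": [0,0,5],"angular": [0,0,0],"claw": -1}
    - {"slide": [0,0,3],"angular": [0,0,0],"claw": -1}
    - {"slide": [0,0,0],"angular": [0,0,0],"claw": -1}

```text
time: 19.4
ee_pos: [0.415, -0.2484, 0.0248]
tcp_rot: [180.0, 0.0, -176.1]
wrist_force: [0.5, -0.5, -2.4]
opening: 0.01
grasp_force: 79.4
```

>>> play_rows:
  increments:
    - {"slide": [0,0,0.8],"angular": [0,0,0],"claw": -1}
    - {"slide": [0,0,0],"angular": [0,0,0],"claw": -1}
    - {"slide": [0,0,0],"angular": [0,0,0],"claw": 0.2}
    - {"slide": [0,0,0],"angular": [0,0,0],"claw": 0.2}
    - {"slide": [0,0,0],"angular": [0,0,0],"claw": 0.2}
    - {"slide": [0,0,0],"angular": [0,0,0],"claw": 0.2}
    - {"slide": [0,0,-20],"angular": [0,0,0],"claw": 0.2}
    - {"slide": [0,0,-40],"angular": [0,0,0],"claw": 0.2}

```text
time: 20.2
ee_pos: [0.4133, -0.2477, 0.0815]
tcp_rot: [179.8, -0.3, -176.1]
wrist_force: [1.0, -0.6, -0.2]
opening: 0.0515
grasp_force: 0.0
```

>>> play_rows:
  increments:
    - {"slide": [0,0,-45],"angular": [0,0,0],"claw": 0.2}
    - {"slide": [30,0,-45],"angular": [0,0,0],"claw": 0.2}
    - {"slide": [40,0,0],"angular": [0,0,0],"claw": 0.2}
    - {"slide": [0,0,0],"angular": [0,0,0],"claw": 0.2}

```text
time: 20.6
ee_pos: [0.3452, -0.2535, 0.1719]
tcp_rot: [-179.9, 0.1, -176.2]
wrist_force: [1.0, -0.5, -1.0]
opening: 0.0515
grasp_force: 0.0
```

Run:
```python
from h import *
snap('scene','end.png'); a=snap('top','endt.png')
```

```text
(no output)
```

View pics/end.png

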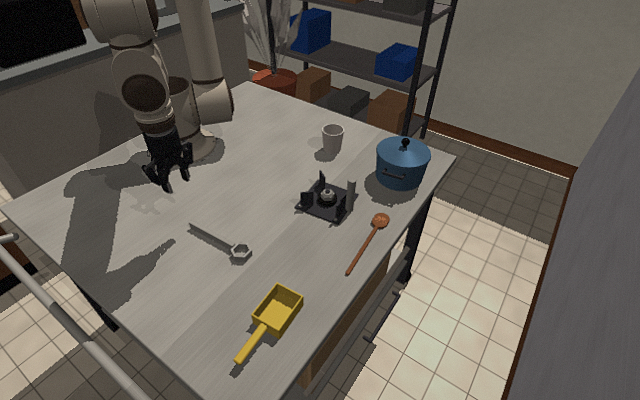

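The spanner lies flat at about (220,242), well clear of the bracket. The pot, cup, scoop and spoon haven't moved, and the gripper is free.

```bash
python3 -c "
from workcell import bot
print(bot.job_done())"
```

```text
the job is handed in; nothing more can be done
None
```

The nut was run to its stop in two strokes and pulled up to about 2 N m (estimated from the wrist force readings); the spanner lies flat on the deck clear of the bracket, the pot, cup, scoop and spoon were left where they were, and the job was handed in at about 21 s.

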